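Stand the recipe tablet up on its kickstand

ROBOT

A 6-joint arm with a two-finger parallel gripper is mounted at the origin on a cart in front of the work surface, level with it; the furniture and walls round the work are solid. World frame = base frame: x ahead of the robot, y to its left, z up, the work surface at z = 0. Lengths are in m, angles in rad, forces in N, time in s.
With the tool pointing down it reaches from about 0.325 to 0.775 m from the base axis. Payload 5.5 kg.
Tool frame: the origin (TCP) lies between the finger pads; the fingertips stand 8 mm ahead of it and the grasp point (between the pads) lies 11 mm behind it (tcp_to_tips is the distance from the TCP to the fingertips, in m); z points along the fingers, y is the line along which they close (so a half turn about z gives the same grasp; the last joint's range is limited). The gripper opens to 88 mm and grips with 3 to 60 N. Pads are 20 mm wide; open, the fingers measure 115 mm over their backs; the gripper's body (75 mm by 178 mm) begins 61 mm behind the grasp point.
Start: joints at [-1.395, 0.091, 1.231, -0, 1.82, -0.057], TCP at [0.138, -0.584, 0.231] pointing down, gripper open.
Joint ranges: [-2.87, 2.87], [-0.86, 2.18], [0.17, 2.46], [-1.51, 4.65], [0.06, 2.69], [-2.65, 2.65]. Speed limits (rad/s): [2.57, 2.57, 3.01, 3.14, 3.14, 3.14].

INTERFACE

Orientations are given as a unit quaternion [w, x, y, z].
In Python, from bench import * gives the robot as it stands. Calls block until the motion is done:
- move_to(position, orientation): joint-space move of the TCP to a pose.
- move_l(position, speed=0.15, orientation=None): straight line of the TCP; orientation=None keeps the orientation; speed is the mean speed in m/s.
- movej(angles): joint-space move.
- gripper_open() and close(): open the fingers fully, or close them until they stop; the grip force is fixed at half the most.
- hold(seconds).
- inverse_kinematics(position, orientation): joint angles nearest the present ones, or None.
- state(): the state.
- get_image(name): name is "side" or "top" or "wrist"; returns a dict with "frame" (420x560x3 uint8, blue, green, red), "depth" (420x560 float32, m along the optical axis (not along the pixel's ray), 0 where there is no reading), "camera_matrix" (3x3 intrinsics, pixels), "k1" (the pictures are not rectified: a ray, as slopes to the right and down, at radius r is drawn at 1 + k1 r^2 times it, then the intrinsics apply), "view" (4x4, takes a point from world to camera coordinates). Camera axes: x right, y up, looking along -z (the intrinsics and any distortion apply to the point x, -y, -z); pixel columns grow to the right and rows downward; lengths in m; the calibration is good to about 2 mm. A picture is of the moment at which its call begins.
A pose or a line that the arm cannot do raises IKError and nothing moves.
- job_done(): hands the job in; it is judged then, once.
The state is a dict: "time": time; "joint_pos": joint angles; "dq": joint speeds; "joint_torque": joint torques, N m; "ee_pos": TCP position; "ee_rot": TCP orientation; "ft_force": force on the tool from outside, world axes, zero at the start; "moment": the same for the moment, N m; "finger_gap": finger opening in m; "finger_force": force on a finger pad.
Only numpy, scipy, OpenCV 4.12 (cv2) and the standard library are available. Lean on these libraries where they do the work, as an engineer would, in place of code of your own. Each camera call takes 0.05 s, during which the arm holds its last target. There are 200 camera calls.

TASK

Get the recipe tablet ready for cooking: while it still leans in the charging dock, swing the orange kickstand on its back fully out to its stop. Then lift the tablet out and stand it upright on the front half of the wooden burner cover, leaning back on its open kickstand with the screen facing the cook's side of the range, where the robot stands. Set it down gently, don't let it tip over, and don't knock the other things about.

Things in the scene. Friction and masses are not known exactly. Their poses are not given: they have to be found in the camera images.
- tablet_mid (a point): Centre of a small tablet in a dark blue rugged case: 96 mm wide (y axis), 165 mm tall (z axis, bottom to top edge), 13 mm thick (x axis); 0.3 to 0.46 kg. +x points out of the screen, -x out of the back with the kickstand and, by the top edge at +y, a 3 mm camera bump. Loose; at the start it leans in the dock's front slot, 25 degrees off vertical, back towards the robot, screen on the back rest.
- tablet_bottom (a point): Point on the tablet: middle of the lower edge of its back (the edge it stands on when leaning back on the kickstand). In the dock only the tablet's weight and two short pegs in front of this edge hold it: a pull of more than about 3 N past the kickstand's stop tips it out.
- kickstand (a joint): Opening of the kickstand in rad: 0 = folded on the back, 0.873 (50 degrees) = hard stop; starts ajar at 0.1 to 0.3. Positive = turning about the tablet's +y axis, the free end swinging away from the back. Friction hinge (about 0.035 N m): it stays where it is left.
- kickstand_hinge (a point): Point on the kickstand's hinge axis, mid width, 105 mm above the tablet's bottom edge, 4 mm out from its back; its axes turn with the kickstand (its -z runs along the bar to the foot). The kickstand is an orange bar 30 mm wide (y) and 8 mm thick (x).
- kickstand_foot (a point): End of the kickstand's black rubber foot, mid width, 98 mm from the hinge axis (foot radius 4 mm). With the kickstand at its stop and both foot and lower back edge on a level surface the tablet leans back 28 degrees from the vertical.
- dock: Light wooden charging dock, fixed, 120 x 120 mm; origin on the counter under the middle of the front slot, +x to its rear. Seat and rests lean 25 degrees to +x; seat middle 36 mm above the origin, two pegs in front of the tablet (9 mm thick, 20 mm tall, 74 mm apart), back rest 100 mm wide, 96 mm up the screen. A silver power bank in the rear slot is 92 mm tall.
- cover_top (a point): Centre of the upper face of the wooden burner cover, a fixed level board 500 mm (x, away from the robot) x 290 mm (y) x 18 mm on the range's right-hand grates.
- cover_rear (a point): Point on the cover's upper face, 130 mm behind cover_top (away from the robot) on its middle line.
- mug: White dotted mug, 78 x 114 x 93 mm, on the rear half of the cover; origin under it.
- spice: Spice jar with dark cap, 44 mm across, 96 mm tall, on the rear half of the cover; origin under it.
- timer: White kitchen timer with red grip, 62 mm across, 40 mm tall, near the front right corner of the cover; origin under it.
- jar: Empty glass jar, 84 mm across, 128 mm tall, on the counter behind the dock; origin under it.
- rice: Glass jar of rice with a red lid, 81 mm across, 141 mm tall, on the counter right of the dock; origin under it.

How it is judged:
By the outcome, as a careful person would: the job done as asked, in the order asked, and still so for the second after the job is handed in, with the robot touching nothing.
It also fails if it takes over 53 s, if anything falls off the work surface, if the arm or the gripper's body presses on something with over 40 N, if the wrist force passes 120 N, or if a joint passes its speed limit or range.

## Working session

There is one attempt and no reset: what is moved stays moved. The work goes in short steps, each a Python script; the robot and the scene stay as the last script left them, time stands still between calls to the robot, and variables do not carry over. Pictures are saved under pics/ and viewed, at most 14 in all, crops included, and the job is handed in when it is done.

```bash
ls; mkdir -p pics; cat > h.py <<'E'
from bench import *
import numpy as np, cv2
from scipy.spatial.transform import Rotation as R
def cloud(im):
    K=np.array(im["camera_matrix"]);k1=im["k1"];h,w=im["depth"].shape
    u,v=np.meshgrid(np.arange(w),np.arange(h))
    p=cv2.undistortPoints(np.stack([u,v],-1).reshape(-1,1,2).astype(np.float64),K,np.array([k1,0,0,0.]))
    p=p.reshape(h,w,2);d=im["depth"]
    c=np.stack([p[...,0]*d,-p[...,1]*d,-d,np.ones_like(d)],-1)
    P=c@np.linalg.inv(np.array(im["view"])).T
    P=P[...,:3];P[d<=0]=np.nan
    return P
E
python3 - <<'E'
from h import *
for n in ("side","top"):
    im=get_image(n);cv2.imwrite(f"pics/{n}0.png",im["frame"]);np.savez(f"{n}0.npz",P=cloud(im),f=im["frame"],v=im["view"],K=im["camera_matrix"])
    print(n,np.linalg.inv(im["view"])[:3,3].round(3),im["k1"])
s=state();print(s["ee_rot"],s["time"],s["finger_gap"])
E
```

```text
pics
side [0.583 0.903 0.579] -0.11958731181481554
top [ 0.427 -0.278  1.415] -0.14380660164676265
[-8.67739801e-04  9.93233524e-01  1.16131008e-01 -6.03168132e-05] 0.1 0.08794793988334741
```

View pics/side0.png

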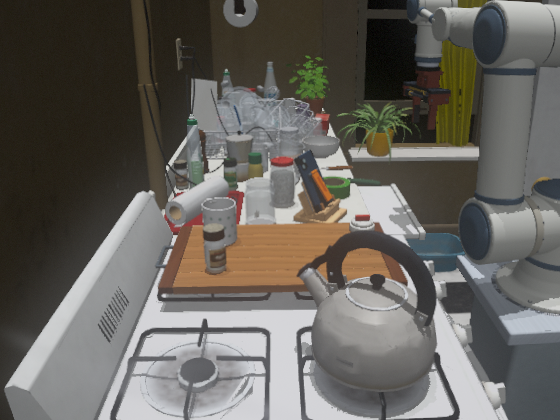

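View pics/top0.png

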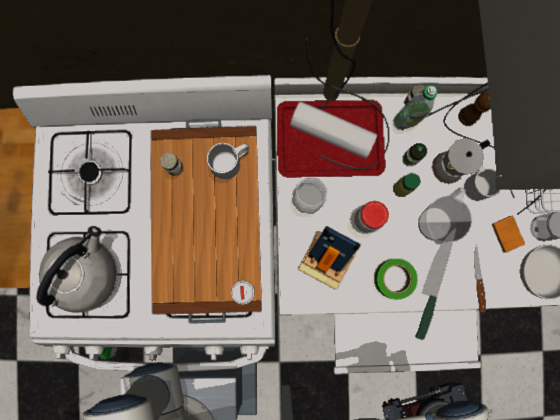

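Top view: the tablet and dock are near pixel (332,255), yawed slightly, with the orange kickstand at about (330,260). The cover spans (152..260, 130..312), with the timer at (242,292), mug at (225,160) and spice jar at (172,163). The rice jar is at (373,217) and the empty jar at (310,195).

```bash
python3 - <<'E'
import numpy as np,cv2
z=np.load("top0.npz");P=z["P"];f=z["f"]
def m(n,u0,u1,v0,v1):
    q=P[v0:v1,u0:u1].reshape(-1,3);q=q[np.isfinite(q[:,0])];print(n,np.median(q,0).round(3),q.min(0).round(3),q.max(0).round(3))
m("timer",236,249,285,300);m("mug",208,240,148,178);m("spice",165,178,156,170);m("rice",365,382,207,225);m("jar",300,320,185,205)
m("cover",180,230,200,280)
for n,(u,v) in dict(c00=(153,134),c01=(256,130),c10=(152,311),c11=(262,310)).items(): print(n,P[v,u].round(3))
hsv=cv2.cvtColor(f,cv2.COLOR_BGR2HSV)
H,S,V=[hsv[...,i].astype(int) for i in range(3)]
roi=np.zeros(H.shape,bool);roi[220:295,295:365]=1
org=roi&(H<20)&(S>200)&(V>120)
blue=roi&(H>95)&(H<135)&(S>60)&(V<130)
for n,k in(("org",org),("blue",blue)):
    q=P[k];q=q[np.isfinite(q[:,0])];print(n,len(q),np.median(q,0).round(3),q.min(0).round(3),q.max(0).round(3))
big=cv2.resize(f[215:300,285:385],None,fx=6,fy=6,interpolation=cv2.INTER_CUBIC)
s=np.load("side0.npz")["f"][140:230,270:370]
s=cv2.resize(s,(600,540),interpolation=cv2.INTER_CUBIC)
big=cv2.resize(big,(600,510))
cv2.imwrite("pics/crop.png",cv2.resize(np.vstack([big,s]),(400,600)) if 0 else np.hstack([cv2.resize(big,(400,340)),cv2.resize(s,(400,340))]))
E
```

```text
timer [ 0.386 -0.189  0.084] [ 0.367 -0.204  0.076] [ 0.404 -0.172  0.103]
mug [ 0.726 -0.143  0.074] [ 0.684 -0.189  0.051] [ 0.773 -0.099  0.156]
spice [ 0.714 -0.018  0.153] [ 0.698 -0.031  0.053] [0.753 0.019 0.16 ]
rice [ 0.57  -0.523  0.134] [ 0.549 -0.545  0.128] [ 0.593 -0.502  0.141]
jar [ 0.648 -0.374  0.001] [ 0.604 -0.401 -0.007] [ 0.675 -0.341  0.123]
cover [ 0.524 -0.089  0.058] [ 0.419 -0.155  0.047] [ 0.632 -0.022  0.067]
c00 [0.815 0.052 0.061]
c01 [ 0.82  -0.23   0.054]
c10 [0.338 0.052 0.057]
c11 [ 0.333 -0.236  0.001]
org 285 [ 0.467 -0.41   0.102] [ 0.435 -0.499  0.055] [ 0.56  -0.386  0.137]
blue 815 [ 0.494 -0.431  0.138] [ 0.44  -0.475  0.037] [ 0.54  -0.367  0.185]
```

View pics/crop.png

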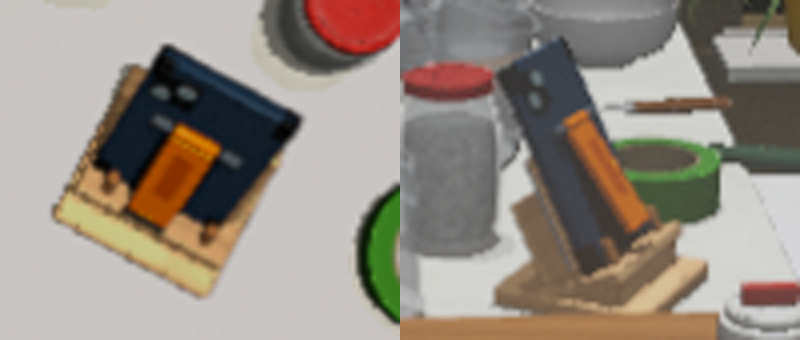

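The crops show the tablet's back facing the robot, yawed about -30°, with the camera bump at its +y top. The bar is ajar, and the pegs stand on either side of the foot.

```bash
python3 - <<'E'
from h import *
z=np.load("top0.npz");P=z["P"];f=z["f"]
hsv=cv2.cvtColor(f,cv2.COLOR_BGR2HSV)
H,S,V=[hsv[...,i].astype(int) for i in range(3)]
roi=np.zeros(H.shape,bool);roi[225:290,300:362]=1
k=roi&(H>95)&(H<135)&(S>60)&(V<130)
q=P[k];q=q[np.isfinite(q[:,0])];q=q[(q[:,2]>.06)]
for i in range(6):
    c=q.mean(0);n=np.linalg.svd(q-c)[2][2];n*=np.sign(n[2]);d=(q-c)@n;q=q[abs(d)<max(2*d.std(),.002)]
print(c,n,len(q),d.std(),"yaw",np.degrees(np.arctan2(-n[1],-n[0])),"tilt",np.degrees(np.arcsin(n[2])))
im=get_image("wrist");s=state()
T=np.eye(4);T[:3,:3]=R.from_quat(np.roll(s["ee_rot"],-1)).as_matrix();T[:3,3]=s["ee_pos"]
C=np.linalg.inv(im["view"]);print((np.linalg.inv(T)@C).round(3));print(im["camera_matrix"],im["k1"])
E
```

```text
[ 0.49186797 -0.42528415  0.13151743] [-0.78643347  0.4468692   0.42641566] 612 0.0011927234039011804 yaw -29.606213157925403 tilt 25.240302744753695
[[ 0.     0.965  0.261  0.071]
 [ 1.    -0.     0.001  0.001]
 [ 0.001  0.261 -0.965 -0.154]
 [ 0.     0.     0.     1.   ]]
[[326.81525104   0.         277.57201638]
 [  0.         326.81525104 213.66664694]
 [  0.           0.           1.        ]] 0.024461447898812178
```

```bash
cat >> h.py <<'E'
def quat(Rm): return np.roll(R.from_matrix(Rm).as_quat(),1)
def tool(z,y):
    z=np.array(z,float);z/=np.linalg.norm(z);y=np.array(y,float);y-=z*(y@z);y/=np.linalg.norm(y)
    return np.stack([np.cross(y,z),y,z],1)
def yp(psi,pit,sy):  # yaw psi, pitch below horizontal (rad), tool y = sy*left
    return tool([np.cos(psi)*np.cos(pit),np.sin(psi)*np.cos(pit),-np.sin(pit)],sy*np.array([-np.sin(psi),np.cos(psi),0]))
E
python3 - <<'E'
from h import *
psi=np.radians(-29.6);r=np.radians
def t(n,p,M):
    q=inverse_kinematics(list(p),list(quat(M)));print(n,None if q is None else np.round(q,2))
f=np.array([np.cos(psi),np.sin(psi),0])
g=np.array([.45,-.40,.085])
for sy in(1,-1):
    for pit in(30,36,45,60):
        t(("grasp",sy,pit),g,yp(psi,r(pit),sy)); M=yp(psi,r(pit),sy);t("view",g+[0,0,.03]-.12*M[:,2],M)
    t(("end",sy),g+[-.05,.02,0],yp(psi,r(75),sy)); t(("end60",sy),g+[-.05,.02,0],yp(psi,r(60),sy))
def zt(psi,l): return np.array([np.cos(psi)*np.sin(l),np.sin(psi)*np.sin(l),np.cos(l)])
for s in(1,-1):
    z=zt(psi,r(25)); xt=np.array([np.cos(psi),np.sin(psi),0])
    t(("tab",s),np.array([.52,-.44,.165]),tool(-z,s*xt)); t("lift",np.array([.52,-.44,.165])+.06*z,tool(-z,s*xt)); 
    z=zt(0,r(28)); t(("place",s),np.array([.42,-.05,.06])+.13*z,tool(-z,[-s,0,0]));t("pre",np.array([.42,-.05,.12])+.13*z,tool(-z,[-s,0,0]))
E
```

```text
('grasp', 1, 30) None
view None
('grasp', 1, 36) [-1.   -0.57  2.3   0.68  0.64 -2.45]
view None
('grasp', 1, 45) [-0.96 -0.49  2.18  0.44  0.77 -2.22]
view [-1.08 -0.84  2.18  0.43  1.14 -2.18]
('grasp', 1, 60) [-0.89 -0.32  1.95  0.21  1.03 -2.01]
view [-0.94 -0.53  1.86  0.21  1.33 -2.  ]
('end', 1) [-0.88 -0.25  1.83  0.09  1.31 -1.95]
('end60', 1) [-0.95 -0.47  2.06  0.24  1.08 -2.07]
('grasp', -1, 30) [-1.03 -0.6   2.37  0.9   0.57  0.48]
view None
('grasp', -1, 36) [-1.   -0.57  2.3   0.68  0.64  0.7 ]
view None
('grasp', -1, 45) [-0.96 -0.49  2.18  0.44  0.77  0.92]
view [-1.08 -0.84  2.18  0.43  1.14  0.96]
('grasp', -1, 60) [-0.89 -0.32  1.95  0.21  1.03  1.14]
view [-0.94 -0.53  1.86  0.21  1.33  1.14]
('end', -1) [-0.88 -0.25  1.83  0.09  1.31  1.2 ]
('end60', -1) [-0.95 -0.47  2.06  0.24  1.08  1.07]
('tab', 1) [-0.71  0.76  0.55 -0.11  2.25 -0.24]
lift [-0.71  0.95  0.18 -0.12  2.44 -0.27]
('place', 1) None
pre None
('tab', -1) None
lift None
('place', -1) [-0.13  0.21  1.27 -0.07  2.15 -0.16]
pre [-0.13  0.2   1.17 -0.08  2.25 -0.17]
```

The half turn of the tablet between dock and cover runs into the wrist range, so I'll search grasp tilt and placing pose for a combination that works.

```bash
cat >> h.py <<'E'
def tabR(psi,l,back):
    """tablet frame leaning top towards yaw psi by l; back=True: back faces the robot (dock), else screen does"""
    f=np.array([np.cos(psi),np.sin(psi),0]);u=np.array([0,0,1.])
    z=f*np.sin(l)+u*np.cos(l);x=(f*np.cos(l)-u*np.sin(l))*(1 if back else -1)
    return np.stack([x,np.cross(z,x),z],1)
def toolin(phi,s): return tool([0,np.sin(phi),-np.cos(phi)],[s,0,0])  # in tablet frame
E
cat > s.py <<'E'
from h import *
import time
psi=np.radians(-29.6);r=np.radians
D=tabR(psi,r(25),True);B=np.array([.435,-.39,.036])
c=np.array([.49187,-.42528,.13152]);
t0=time.time();out=[]
for s in(1,-1):
  for phi in range(-60,61,10):
    G=toolin(r(phi),s); yg=-np.clip(phi/2.,-30,30)/1000; g=np.array([.0065,yg,.14])
    off=G[:,2]*.011
    Bd=c-D[:,2]*.09
    p=Bd+D@(g+off); q=inverse_kinematics(list(p),list(quat(D@G)))
    if q is None: continue
    q2=inverse_kinematics(list(p+[0,0,.06]),list(quat(D@G)))
    if q2 is None: continue
    for a in (-20,-10,0,10,20):
      F=tabR(r(a),r(28),False)
      for x in(.38,.42,.45):
        for y in(-.12,-.08,-.05,0.):
          P=np.array([x,y,.06])+F@(g+off)
          qp=inverse_kinematics(list(P),list(quat(F@G)))
          if qp is not None and inverse_kinematics(list(P+[0,0,.05]),list(quat(F@G))) is not None: out.append((abs(a),abs(phi),s,phi,a,x,y,np.round(q,2),np.round(qp,2)))
out.sort(key=lambda o:o[:2]);print(len(out),time.time()-t0)
for o in out[:25]:print(*o[2:])
E
python3 s.py
```

```text
17 2.791541576385498
1 0 20 0.38 -0.12 [-0.71  0.73  0.6  -0.11  2.24 -0.25] [-0.14  0.05  1.44 -0.25  2.08  2.58]
1 0 20 0.42 -0.12 [-0.71  0.73  0.6  -0.11  2.24 -0.25] [-0.13  0.16  1.33 -0.25  2.09  2.59]
1 0 20 0.45 -0.12 [-0.71  0.73  0.6  -0.11  2.24 -0.25] [-0.12  0.24  1.23 -0.25  2.1   2.59]
1 -10 20 0.38 -0.12 [-0.64  0.69  0.66 -0.28  2.18 -0.27] [-0.23  0.12  1.37 -0.13  2.15  2.56]
1 -10 20 0.38 -0.08 [-0.64  0.69  0.66 -0.28  2.18 -0.27] [-0.17  0.11  1.39 -0.09  2.16  2.64]
1 -10 20 0.42 -0.12 [-0.64  0.69  0.66 -0.28  2.18 -0.27] [-0.22  0.23  1.25 -0.12  2.16  2.58]
1 -10 20 0.45 -0.12 [-0.64  0.69  0.66 -0.28  2.18 -0.27] [-0.21  0.31  1.16 -0.12  2.18  2.59]
1 10 20 0.38 -0.12 [-0.79  0.77  0.56  0.07  2.28 -0.2 ] [-0.04 -0.02  1.51 -0.38  2.01  2.61]
1 10 20 0.42 -0.12 [-0.79  0.77  0.56  0.07  2.28 -0.2 ] [-0.04  0.09  1.41 -0.38  2.01  2.61]
1 10 20 0.45 -0.12 [-0.79  0.77  0.56  0.07  2.28 -0.2 ] [-0.04  0.17  1.32 -0.38  2.02  2.61]
1 -20 20 0.38 -0.12 [-0.56  0.66  0.73 -0.44  2.12 -0.29] [-0.32  0.2   1.31 -0.    2.23  2.56]
1 -20 20 0.38 -0.08 [-0.56  0.66  0.73 -0.44  2.12 -0.29] [-0.25  0.17  1.34  0.04  2.22  2.64]
1 -20 20 0.42 -0.12 [-0.56  0.66  0.73 -0.44  2.12 -0.29] [-0.3   0.3   1.19  0.01  2.24  2.59]
1 -20 20 0.45 -0.12 [-0.56  0.66  0.73 -0.44  2.12 -0.29] [-0.28  0.38  1.09  0.02  2.26  2.6 ]
1 20 20 0.45 -0.12 [-0.86  0.8   0.53  0.26  2.32 -0.14] [ 0.05  0.11  1.41 -0.51  1.95  2.64]
1 -30 20 0.38 -0.12 [-0.49  0.63  0.81 -0.59  2.07 -0.28] [-0.39  0.27  1.26  0.12  2.3   2.58]
1 -30 20 0.42 -0.12 [-0.49  0.63  0.81 -0.59  2.07 -0.28] [-0.37  0.38  1.14  0.15  2.32  2.61]
```

```bash
python3 - <<'E'
from h import *
psi=np.radians(-29.6)
M=yp(psi,np.radians(48),-1)
p=np.array([.46,-.405,.115])-.11*M[:,2]
move_to(list(p),list(quat(M)))
im=get_image("wrist");s=state();print(s["time"],s["ee_pos"],s["ft_force"])
cv2.imwrite("pics/w1.png",im["frame"]);np.savez("w1.npz",P=cloud(im),f=im["frame"],v=im["view"],K=im["camera_matrix"],k1=im["k1"])
E
```

```text
1.4667 [ 0.39585297 -0.36943721  0.19763831] [-0.22989319  0.50964038  0.62469636]
```

View pics/w1.png

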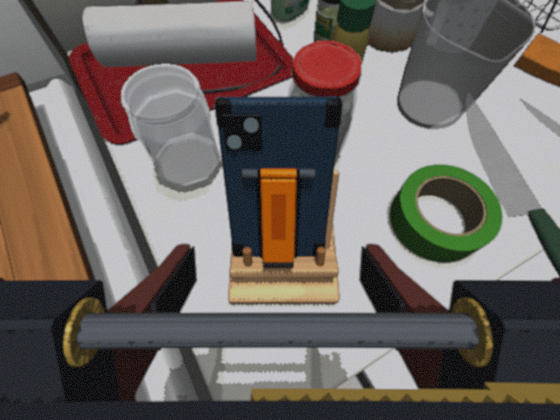

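The wrist view shows the tablet's back: top corners at (218,98) and (340,98), the bump at its upper left up to column 262. The bar runs (262..297, 170..265), with the pegs at (248,256) and (320,256).

```bash
python3 - <<'E'
from h import *
z=np.load("w1.npz");P=z["P"];f=z["f"]
hsv=cv2.cvtColor(f,cv2.COLOR_BGR2HSV)
H,S,V=[hsv[...,i].astype(int) for i in range(3)]
def mask(u0,u1,v0,v1):
    r=np.zeros(H.shape,bool);r[v0:v1,u0:u1]=1;return r&np.isfinite(P[...,0])
def plane(q):
    for i in range(8):
        c=q.mean(0);n=np.linalg.svd(q-c,full_matrices=False)[2][2];n=n*np.sign(n[2]);d=(q-c)@n;q=q[abs(d)<max(2*d.std(),.0015)]
    return c,n,len(q),d.std()
b=mask(238,325,102,235)&(H>95)&(H<130)&(S>60)
c,n,k,sd=plane(P[b]);psi=np.arctan2(-n[1],-n[0]);l=np.arcsin(n[2])
print("back",c.round(4),k,sd,np.degrees([psi,l]))
D=tabR(psi,l,True)
o=mask(258,302,180,262)&(H<20)&(S>180)
co,no,k,sd=plane(P[o]);nt=D.T@no;print("bar",co.round(4),k,sd,"n in tab",nt.round(3),"ang",np.arctan2(nt[2],-nt[0]))
# edges in tablet coords relative to c
Q=(P-c)@D
t=mask(205,350,85,250)&(abs(Q[...,0])<.004)
for v in(115,140,150,165,200,215):
    u=np.where(t[v])[0];print(v,Q[v,u,1].max().round(4),Q[v,u,1].min().round(4),Q[v,(u.min()+u.max())//2,2].round(4))
for u in(270,280,290,300,320):
    vv=np.where(t[:,u])[0];print(u,"top z",Q[vv.min(),u,2].round(4),vv.min())
oq=Q[o];print("bar y",np.percentile(oq[:,1],[1,99]).round(4),"z",np.percentile(oq[:,2],[0.5,99.5]).round(4),"x",np.percentile(oq[:,0],[1,99]).round(4))
np.savez("tab.npz",c=c,D=D,psi=psi,l=l)
E
```

```text
back [ 0.489  -0.4314  0.1339] 7388 0.0005974326131240348 [-29.35323321  25.16905606]
bar [ 0.462  -0.4087  0.0958] 2620 0.0006123620426493572 n in tab [-0.986  0.001  0.166] ang 0.16682596818474602
115 0.0536 -0.0408 0.0419
140 0.054 -0.0402 0.0211
150 0.0533 -0.0403 0.013
165 0.0542 -0.0399 -0.0012
200 0.0519 -0.0402 -0.0295
215 0.0541 -0.0398 -0.0434
270 top z 0.0525 99
280 top z 0.052 100
290 top z 0.0523 99
300 top z 0.0525 99
320 top z 0.0528 99
bar y [-0.0099  0.0227] z [-0.0993 -0.011 ] x [-0.0226 -0.0001]
```

```bash
cat >> h.py <<'E'
import os
if os.path.exists("tab.npz"):
    _z=np.load("tab.npz");D=_z["D"];B=_z["c"]+D@np.array([0,.0067,-.112]);psi=float(_z["psi"])
TH0=.167;HG=np.array([-.004,0,.105])
def barpose(th,rr=.066,rel=np.radians(9),adv=0.0):
    """tool pose holding the bar at opening th"""
    a=th+rel; M=tool([np.cos(a),0,-np.sin(a)],[0,-1,0])
    p=HG+rr*np.array([-np.sin(th),0,-np.cos(th)])+adv*M[:,2]
    return B+D@p,quat(D@M)
def ang(f=None):
    im=get_image("wrist");P=cloud(im)
    return im,P
E
python3 - <<'E'
from h import *
def rep(n):
    s=state();print(n,round(s["time"],2),np.round(s["ee_pos"],4),"F_tab",(D.T@s["ft_force"]).round(2),"gap",round(s["finger_gap"],4),np.round(s["finger_force"],1))
p,q=barpose(TH0,adv=-.08);move_to(list(p),list(q));rep("pre")
p,q=barpose(TH0);move_l(list(p),.08);rep("in")
close();rep("closed")
E
```

```text
pre 1.84 [ 0.4028 -0.3757  0.1294] F_tab [-0.55  0.99  0.07] gap 0.0875 0.0
in 2.99 [ 0.4538 -0.4041  0.0757] F_tab [-0.36  0.35  0.12] gap 0.0879 0.0
closed 3.92 [ 0.4538 -0.4037  0.0749] F_tab [-1.07  1.31 -0.14] gap 0.0297 30.0
```

```bash
python3 - <<'E'
from h import *
def rep(n,th):
    s=state();t=D@np.array([-np.cos(th),0,np.sin(th)]);rad=D@np.array([-np.sin(th),0,-np.cos(th)])
    f=np.array(s["ft_force"]);print(n,round(s["time"],2),"Ftan",round(f@t,2),"Frad",round(f@rad,2),"y",round(f@D[:,1],2),round(s["finger_gap"],4))
    return f@t,f@rad
for th in np.arange(.25,.79,.0883):
    p,q=barpose(th);move_l(list(p),.05,list(q));a,b=rep(round(th,3),th)
    if abs(a)>6 or abs(b)>12: break
E
```

```text
0.25 4.17 Ftan -1.36 Frad 2.18 y 0.43 0.03
0.338 4.44 Ftan -3.16 Frad 2.48 y -0.51 0.0299
0.427 4.71 Ftan -3.43 Frad 3.4 y 0.03 0.0297
0.515 4.97 Ftan -3.74 Frad 2.78 y 0.29 0.0298
0.603 5.24 Ftan -0.75 Frad 2.56 y -0.49 0.0294
0.692 5.51 Ftan 0.42 Frad 4.36 y -0.37 0.0297
0.78 5.78 Ftan 0.49 Frad 7.59 y 0.3 0.0297
```

```bash
python3 - <<'E'
from h import *
def rep(n,th):
    hold(.1);s=state();t=D@np.array([-np.cos(th),0,np.sin(th)]);rad=D@np.array([-np.sin(th),0,-np.cos(th)])
    f=np.array(s["ft_force"]);print(n,round(s["time"],2),"Ftan",round(f@t,2),"Frad",round(f@rad,2),round(s["finger_gap"],4))
    return f@t,f@rad
a0,_=rep("base",.78)
for th in np.arange(.80,.90,.015):
    p,q=barpose(th);move_l(list(p),.03,list(q));a,b=rep(round(th,3),th)
    if a-a0<-2.5: break
np.save("th.npy",th)
im=get_image("wrist");cv2.imwrite("pics/w2.png",im["frame"])
E
```

```text
base 5.88 Ftan -0.59 Frad 5.25 0.0295
0.8 6.22 Ftan -1.02 Frad 6.81 0.0296
0.815 6.58 Ftan -1.18 Frad 7.41 0.0296
0.83 6.92 Ftan -1.12 Frad 6.66 0.0298
0.845 7.28 Ftan -0.37 Frad 8.2 0.0295
0.86 7.62 Ftan -0.85 Frad 7.59 0.0294
0.875 7.97 Ftan -0.34 Frad 8.24 0.0297
0.89 8.32 Ftan -0.7 Frad 8.45 0.0296
```

View pics/w2.png

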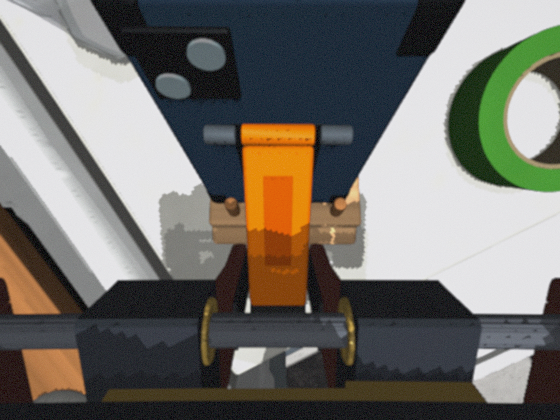

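The view shows the bar still held between the fingers at (280,280), swung well out, with the tablet still in the dock. I'll measure the opening from depth.

```bash
cat >> h.py <<'E'
def plane(q):
    for i in range(8):
        c=q.mean(0);n=np.linalg.svd(q-c,full_matrices=False)[2][2];n=n*np.sign(n[2]);d=(q-c)@n;q=q[abs(d)<max(2*d.std(),.0012)]
    return c,n,len(q),d.std()
def measure():
    """tablet plane and opening from the wrist view: pixel sets chosen by colour and by place in the old tablet frame"""
    im=get_image("wrist");P=cloud(im);hsv=cv2.cvtColor(im["frame"],cv2.COLOR_BGR2HSV).astype(int)
    H,S=hsv[...,0],hsv[...,1];Q=(P-B)@D
    b=(abs(Q[...,0])<.02)&(abs(Q[...,1])<.042)&(Q[...,2]>.04)&(Q[...,2]<.16)&(H>95)&(H<130)&(S>60)
    b&=~((Q[...,1]>.012)&(Q[...,2]>.118))
    o=(H<20)&(S>150)&(abs(Q[...,1])<.014)&(Q[...,2]<.09)&(Q[...,0]<-.012)&(Q[...,0]>-.12)
    c,n,k,s=plane(P[b]);co,no,ko,so=plane(P[o]);D1=tabR(np.arctan2(-n[1],-n[0]),np.arcsin(n[2]),True);nt=D1.T@no
    th=np.arctan2(nt[2],-nt[0])
    print("tablet yaw,lean",np.degrees([np.arctan2(-n[1],-n[0]),np.arcsin(n[2])]).round(2),"off mm",round(((c-B)@D)[0]*1e3,2),k,"bar",round(th,3),ko,so)
    return im,P,th
E
python3 - <<'E'
from h import *
measure();s=state();print(s["ee_pos"],barpose(.89)[0])
E
```

```text
tablet yaw,lean [-29.39  26.99] off mm 1.0 22694 bar 0.813 5566 0.0004947321302130638
[ 0.42949479 -0.38997164  0.11186196] [ 0.43068486 -0.39091719  0.11348348]
```

```bash
python3 - <<'E'
from h import *
def rep(n,th):
    hold(.1);s=state();t=D@np.array([-np.cos(th),0,np.sin(th)]);rad=D@np.array([-np.sin(th),0,-np.cos(th)])
    f=np.array(s["ft_force"]);print(n,round(s["time"],2),"Ftan",round(f@t,2),"Frad",round(f@rad,2),round(s["finger_gap"],4))
    return f@t,f@rad
a0=None
for th in np.arange(.89,.985,.015):
    p,q=barpose(th,rr=.069);move_l(list(p),.03,list(q));a,b=rep(round(th,3),th)
    if a0 is None:a0=a
    if a-a0<-2: break
measure()
E
```

```text
0.89 8.78 Ftan -3.87 Frad 1.21 0.0295
0.905 9.12 Ftan -4.5 Frad 1.03 0.0297
0.92 9.47 Ftan -4.1 Frad 1.35 0.0299
0.935 9.82 Ftan -7.08 Frad -0.49 0.0296
tablet yaw,lean [-29.38  26.57] off mm 0.04 21072 bar 0.873 5342 0.0004947814026867575
```

```bash
python3 - <<'E'
from h import *
gripper_open()
s=state();M=R.from_quat(np.roll(s["ee_rot"],-1)).as_matrix();p=np.array(s["ee_pos"])
move_l(list(p-.07*M[:,2]),.15)
im,P,th=measure();s=state();print(s["time"])
cv2.imwrite("pics/w3.png",im["frame"]);np.savez("w3.npz",P=P,f=im["frame"])
E
```

```text
tablet yaw,lean [-29.43  26.54] off mm 0.53 8130 bar 0.863 2839 0.00052539087996625
11.55
```

View pics/w3.png

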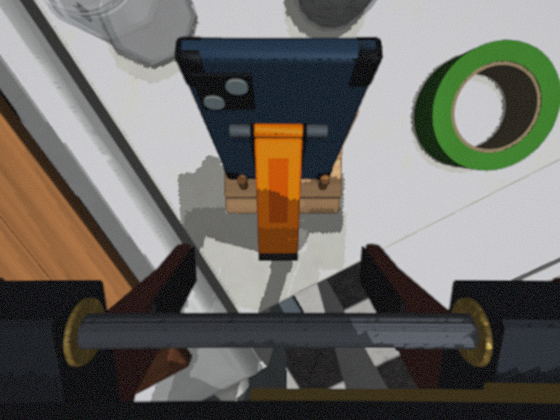

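The bar is fully out at about 0.87 and free of the gripper, and the tablet is still seated in the dock. Next is the choice of tablet grasp and placing pose.

```bash
cat >> h.py <<'E'
def grasp(phi,yg=-.006,zg=.14):
    G=toolin(phi,1);g=np.array([.0065,yg,zg]);return G,g+G[:,2]*.011
E
python3 - <<'E'
from h import *
r=np.radians;ik=lambda p,M:inverse_kinematics(list(p),list(quat(M)));out=[]
D25=tabR(psi,r(25.1),True)
for phi in range(-30,11,5):
    for yg in (-.006,):
        G,o=grasp(r(phi),yg)
        qs=[ik(B+D25@(o+[0,0,d]),D25@G) for d in(.08,.05,0)]
        if any(q is None for q in qs): continue
        for a in range(0,21,2):
            F=tabR(r(a),r(28),False)
            for x in(.43,.45,.47):
                for y in(-.17,-.16,-.145,-.13,-.11):
                    qq=[ik(np.array([x,y,.058+h])+F@o,F@G) for h in(0,.05)]
                    if all(q is not None for q in qq): out.append((a,phi,x,y,np.round(qs[2],2),np.round(qq[0],2)))
out.sort(key=lambda t:t[0]);print(len(out))
for o in out[:20]:print(*o)
z=np.load("top0.npz");P=z["P"];q=P[175:270,165:225].reshape(-1,3);print(np.nanmedian(q,0),np.nanstd(q[:,2]),plane(q[np.isfinite(q[:,0])])[:2])
E
```

```text
366
12 -15 0.43 -0.17 [-0.62  0.65  0.77 -0.36  2.11 -0.29] [-0.35  0.32  1.16 -0.03  2.21  2.63]
12 -10 0.43 -0.17 [-0.65  0.66  0.73 -0.28  2.14 -0.28] [-0.32  0.29  1.19 -0.1   2.18  2.62]
12 -10 0.43 -0.16 [-0.65  0.66  0.73 -0.28  2.14 -0.28] [-0.3   0.28  1.19 -0.09  2.18  2.64]
12 -10 0.45 -0.17 [-0.65  0.66  0.73 -0.28  2.14 -0.28] [-0.31  0.34  1.12 -0.09  2.19  2.63]
12 -10 0.47 -0.17 [-0.65  0.66  0.73 -0.28  2.14 -0.28] [-0.3   0.4   1.05 -0.09  2.2   2.64]
12 -5 0.43 -0.17 [-0.69  0.68  0.7  -0.19  2.17 -0.27] [-0.28  0.26  1.22 -0.17  2.14  2.62]
12 -5 0.43 -0.16 [-0.69  0.68  0.7  -0.19  2.17 -0.27] [-0.26  0.25  1.22 -0.16  2.14  2.64]
12 -5 0.45 -0.17 [-0.69  0.68  0.7  -0.19  2.17 -0.27] [-0.27  0.31  1.15 -0.17  2.15  2.63]
12 -5 0.45 -0.16 [-0.69  0.68  0.7  -0.19  2.17 -0.27] [-0.25  0.31  1.16 -0.16  2.15  2.64]
12 -5 0.47 -0.17 [-0.69  0.68  0.7  -0.19  2.17 -0.27] [-0.26  0.37  1.09 -0.16  2.16  2.63]
12 0 0.43 -0.17 [-0.72  0.7   0.68 -0.11  2.19 -0.26] [-0.24  0.23  1.25 -0.24  2.1   2.62]
12 0 0.43 -0.16 [-0.72  0.7   0.68 -0.11  2.19 -0.26] [-0.22  0.22  1
[... 214 characters left out ...]
47 -0.17 [-0.72  0.7   0.68 -0.11  2.19 -0.26] [-0.22  0.34  1.12 -0.23  2.12  2.63]
12 5 0.43 -0.17 [-0.76  0.72  0.65 -0.02  2.22 -0.24] [-0.2   0.2   1.28 -0.3   2.06  2.62]
12 5 0.43 -0.16 [-0.76  0.72  0.65 -0.02  2.22 -0.24] [-0.18  0.19  1.29 -0.3   2.07  2.64]
12 5 0.45 -0.17 [-0.76  0.72  0.65 -0.02  2.22 -0.24] [-0.19  0.25  1.22 -0.3   2.07  2.63]
12 5 0.45 -0.16 [-0.76  0.72  0.65 -0.02  2.22 -0.24] [-0.18  0.25  1.23 -0.3   2.07  2.64]
12 5 0.47 -0.17 [-0.76  0.72  0.65 -0.02  2.22 -0.24] [-0.19  0.31  1.16 -0.3   2.08  2.63]
[ 0.57132804 -0.06285043  0.05762317] 0.003819333160025922 (array([ 0.57077573, -0.06214708,  0.05758823]), array([-0.00183958,  0.00203762,  0.99999623]))
```

```bash
python3 - <<'E'
from h import *
r=np.radians
def rep(n):
    s=state();print(n,round(s["time"],2),np.round(s["ee_pos"],4),"F",np.round(s["ft_force"],2),"gap",round(s["finger_gap"],4),np.round(s["finger_force"],1))
D25=tabR(psi,r(25.1),True);G,o=grasp(0.)
p=np.array(state()["ee_pos"]);move_l(list(p+[-.02,.015,.11]),.25);rep("up")
Q=list(quat(D25@G));move_to(list(B+D25@(o+[0,0,.07])),Q);rep("pre")
move_l(list(B+D25@o),.1);rep("in")
im=get_image("side");cv2.imwrite("pics/s1.png",cv2.resize(im["frame"][80:240,240:440],(800,600)))
E
```

```text
up 12.15 [ 0.4048 -0.3725  0.2924] F [ 0.12 -0.21  0.25] gap 0.0878 0.0
pre 13.53 [ 0.5264 -0.4517  0.2099] F [ 0.08 -0.82  0.19] gap 0.0884 0.0
in 14.38 [ 0.5008 -0.4374  0.148 ] F [0.58 0.06 0.16] gap 0.0876 0.0
```

View pics/s1.png

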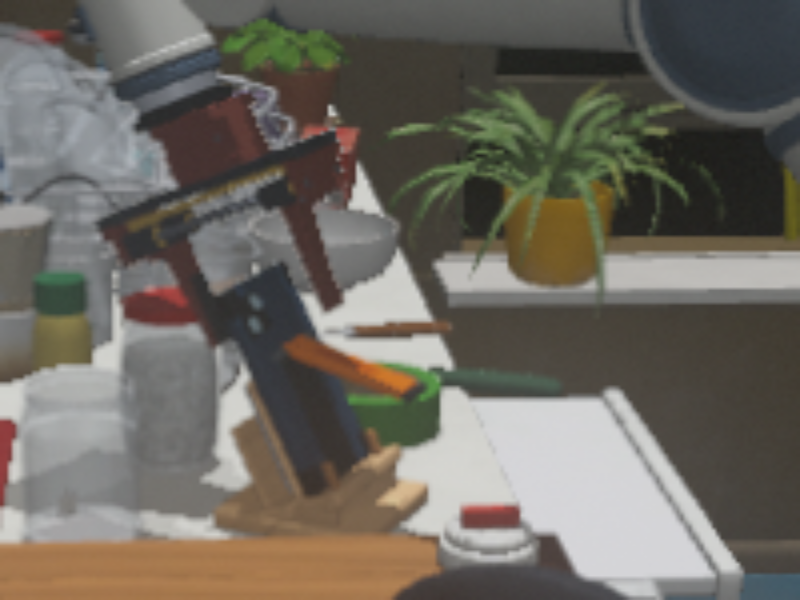

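The side crop shows the open bar and the fingers straddling the top of the tablet, with the rice and empty jar clear. Closing and lifting.

```bash
python3 - <<'E'
from h import *
r=np.radians
def rep(n):
    s=state();print(n,round(s["time"],2),np.round(s["ee_pos"],4),"F",np.round(s["ft_force"],2),"M",np.round(s["moment"],2),"gap",round(s["finger_gap"],4),np.round(s["finger_force"],1))
D25=tabR(psi,r(25.1),True);G,o=grasp(0.)
close();rep("closed");print("tab-frame TCP shift",(D25.T@(np.array(state()["ee_pos"])-B)-o).round(4))
move_l(list(B+D25@(o+[0,0,.006])),.04);rep("l1")
move_l(list(B+D25@(o+[0,0,.05])),.1);rep("l2")
s=np.array(state()["ee_pos"])
move_l(list(s+[-.06,.05,.06]),.2);rep("up")
im=get_image("side");cv2.imwrite("pics/s2.png",im["frame"][20:320,140:540])
E
```

```text
closed 15.57 [ 0.5003 -0.4369  0.1467] F [-1.92  1.7   1.33] M [ 0.15  0.32 -0.1 ] gap 0.0131 30.0
tab-frame TCP shift [-0.0004  0.0001 -0.0001]
l1 15.87 [ 0.5023 -0.4381  0.1514] F [-4.83  1.94 -1.57] M [ 0.32  0.44 -0.1 ] gap 0.0126 30.0
l2 16.46 [ 0.5189 -0.4475  0.192 ] F [-2.71  2.32  0.78] M [ 0.38  0.72 -0.01] gap 0.0127 30.0
up 17.1 [ 0.4594 -0.3979  0.2507] F [ 0.51 -0.12 -4.01] M [-0.36 -0.54 -0.08] gap 0.0131 30.0
```

View pics/s2.png

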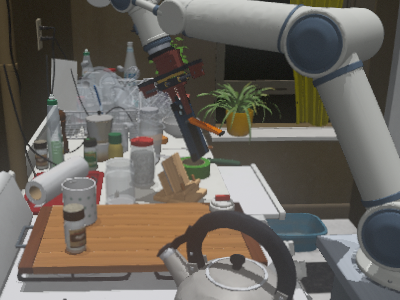

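```bash
cat >> h.py <<'E'
PL=dict(a=np.radians(14),x=.455,y=-.15)
def place(h,dl=0.):
    F=tabR(PL["a"],np.radians(28+dl),False);G,o=grasp(0.)
    return list(np.array([PL["x"],PL["y"],.058+h])+F@o),list(quat(F@G))
def rep(n):
    s=state();print(n,round(s["time"],2),np.round(s["ee_pos"],4),"F",np.round(s["ft_force"],2),"M",np.round(s["moment"],2),"gap",round(s["finger_gap"],4))
    return s
E
python3 - <<'E'
from h import *
p=np.array(state()["ee_pos"]);move_l([p[0]-.02,p[1]+.12,.29],.25);rep("mid")
p,q=place(.06);j=inverse_kinematics(p,q);print(np.round(j,3))
movej(list(j));hold(.2);rep("pre")
im=get_image("side");P=cloud(im);cv2.imwrite("pics/s3.png",cv2.resize(im["frame"][90:300,150:430],(800,600)));np.savez("s3.npz",P=P,f=im["frame"])
E
```

```text
mid 17.81 [ 0.4399 -0.2784  0.2888] F [ 0.13 -0.4  -3.55] M [-0.38 -0.51  0.02] gap 0.0127
[-0.189  0.275  1.087 -0.249  2.213  2.603]
pre 20.32 [ 0.5067 -0.1311  0.235 ] F [ 0.3   0.03 -4.16] M [ 0.3  -0.64 -0.01] gap 0.013
```

View pics/s3.png

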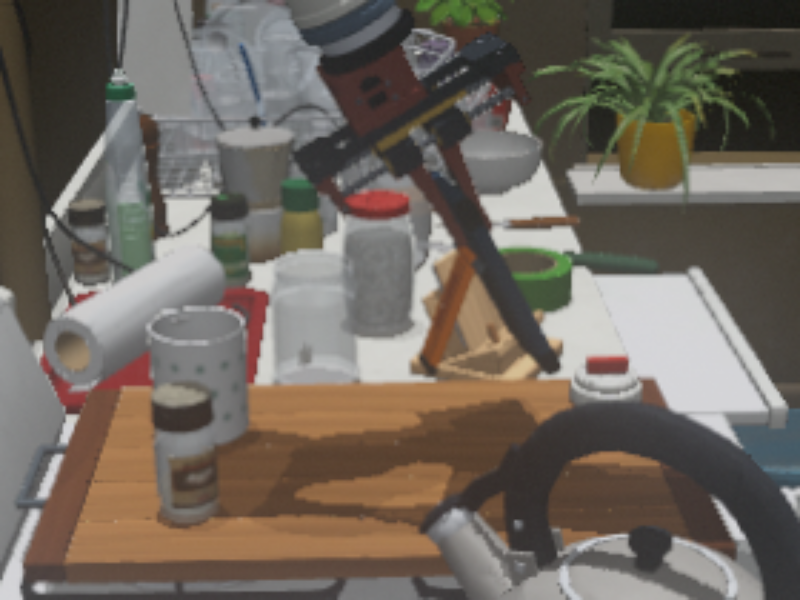

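The side view shows the tablet held above the cover: lower edge at (550,365) and foot at (430,370), about level and clear of the timer. Lowering with the force watched.

```bash
python3 - <<'E'
from h import *
p,q=place(.008);move_l(p,.06,q);hold(.25);s=rep("low");f0=np.array(s["ft_force"]);m0=np.array(s["moment"])
for h in np.arange(.0065,-.006,-.0015):
    p,q=place(h);move_l(p,.02,q);hold(.1);s=rep(round(h,4))
    if s["ft_force"][2]-f0[2]>1.2: break
E
```

```text
low 21.64 [ 0.5069 -0.1309  0.1833] F [-0.33 -0.1  -3.87] M [ 0.25 -0.62 -0.01] gap 0.0127
0.0065 21.99 [ 0.5067 -0.1309  0.1814] F [-0.53 -0.97 -4.33] M [ 0.27 -0.62  0.03] gap 0.0129
0.005 22.34 [ 0.5067 -0.1309  0.1799] F [-0.47  0.08 -3.63] M [ 0.3  -0.64 -0.03] gap 0.013
0.0035 22.69 [ 0.5067 -0.1309  0.1784] F [-0.69  0.23 -5.37] M [ 0.31 -0.66  0.03] gap 0.0129
0.002 23.04 [ 0.5067 -0.1309  0.1769] F [-0.39  0.22 -4.11] M [ 0.23 -0.58 -0.03] gap 0.0125
0.0005 23.39 [ 0.5064 -0.131   0.1765] F [-3.96  0.13  5.37] M [ 0.02  0.9  -0.03] gap 0.0129
```

```bash
python3 - <<'E'
from h import *
hold(.3);rep("still")
p,q=place(.0011);move_l(p,.02,q);hold(.25);s=rep("eased")
im=get_image("wrist");cv2.imwrite("pics/w4.png",im["frame"])
im=get_image("side");P=cloud(im);f=im["frame"];hsv=cv2.cvtColor(f,cv2.COLOR_BGR2HSV).astype(int)
k=(P[...,0]>.40)&(P[...,0]<.60)&(P[...,1]>-.25)&(P[...,1]<-.06)&(P[...,2]>.045)&(P[...,2]<.25)
b=k&(hsv[...,0]>95)&(hsv[...,0]<130)&(hsv[...,1]>60)
print(b.sum(), P[b].min(0).round(3));
cv2.imwrite("pics/s4.png",cv2.resize(f[160:260,240:380],(800,571),interpolation=cv2.INTER_CUBIC))
E
```

```text
still 23.69 [ 0.5064 -0.131   0.1766] F [-4.36 -1.16  6.16] M [-0.01  0.97 -0.04] gap 0.0134
eased 24.19 [ 0.5067 -0.131   0.1767] F [-4.12 -0.22  5.3 ] M [ 0.02  0.77 -0.05] gap 0.013
6 [ 0.529 -0.167  0.207]
```

View pics/s4.png

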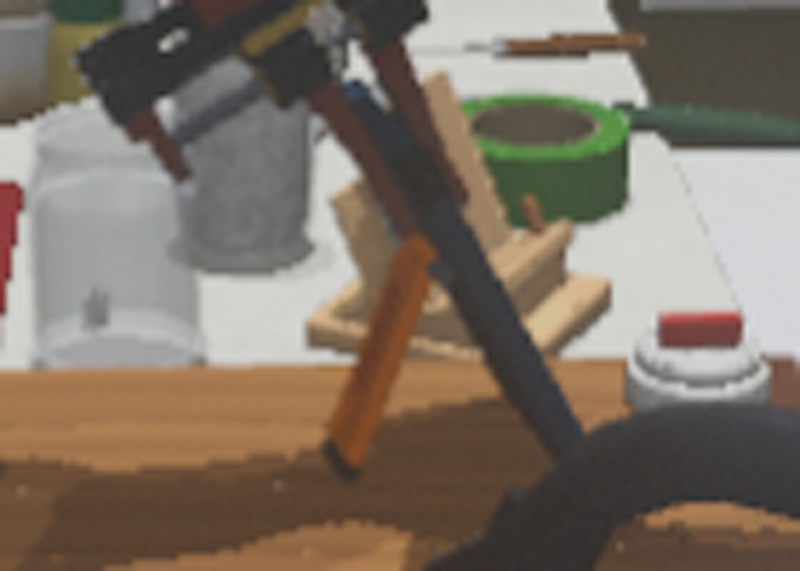

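The foot is at (345,475) and the tablet leans about 28° with the timer clear, and the contact force is there. Easing the preload, then releasing.

```bash
python3 - <<'E'
from h import *
for h in(.0015,.0019):
    p,q=place(h);move_l(p,.02,q);hold(.2);s=rep(h)
    if s["ft_force"][2]<-.5: break
gripper_open();rep("open")
F=tabR(PL["a"],np.radians(28),False)
p=np.array(state()["ee_pos"])+F@np.array([0,0,.07]);move_l(list(p),.1);rep("clear")
im=get_image("side");f=im["frame"]
im2=get_image("wrist");a=cv2.resize(f[140:270,220:390],(400,306));b=cv2.resize(im2["frame"],(400,306));cv2.imwrite("pics/s5.png",np.hstack([a,b]))
np.savez("w5.npz",P=cloud(im2),f=im2["frame"])
E
```

```text
0.0015 24.74 [ 0.5067 -0.1309  0.1767] F [-2.94 -0.48  4.93] M [ 0.02  0.66 -0.01] gap 0.0129
0.0019 25.19 [ 0.5068 -0.1309  0.1768] F [-2.81 -0.73  3.77] M [-0.01  0.4  -0.01] gap 0.0129
open 26.41 [ 0.5068 -0.1309  0.1769] F [-0.04 -0.07  0.32] M [ 0.16 -0.28 -0.01] gap 0.0875
clear 27.26 [ 0.5385 -0.123   0.2381] F [ 0.39  0.43 -0.05] M [ 0.17 -0.21  0.03] gap 0.0879
```

View pics/s5.png

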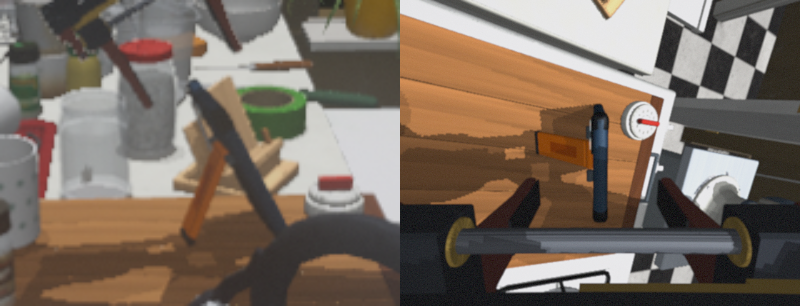

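The tablet stands on its kickstand with the gripper clear; bar and timer are as planned. I'll retreat a little more and check the final pose from the top camera.

```bash
python3 - <<'E'
from h import *
z=np.load("w5.npz");
p=np.array(state()["ee_pos"]);move_l(list(p+[-.1,.03,.08]),.25)
s=rep("away")
p=np.array(s["ee_pos"]);M=yp(0,np.pi/2-.01,-1)
im=get_image("top");P=cloud(im);hsv=cv2.cvtColor(im["frame"],cv2.COLOR_BGR2HSV).astype(int)
k=(P[...,0]>.40)&(P[...,0]<.60)&(P[...,1]>-.25)&(P[...,1]<-.03)&(P[...,2]>.07)&(P[...,2]<.23)
print(k.sum());q=P[k&(P[...,2]>.1)]
if len(q)>50:
    c,n,kk,sd=plane(q);print(c.round(3),n.round(3),kk,sd,"yaw",np.degrees(np.arctan2(n[1],n[0])),"tilt",np.degrees(np.arcsin(n[2])))
    print(q.min(0).round(3),q.max(0).round(3))
cv2.imwrite("pics/t6.png",cv2.resize(im["frame"][110:340,120:400],(730,600)))
E
```

```text
away 28.03 [ 0.4386 -0.0932  0.317 ] F [-0.2  -0.14 -1.07] M [ 0.14 -0.29 -0.07] gap 0.0875
1532
[ 0.492 -0.141  0.159] [-0.861 -0.212  0.462] 919 0.001049778164764651 yaw -166.16699521890192 tilt 27.528422803178163
[ 0.453 -0.193  0.1  ] [ 0.537 -0.087  0.215]
```

View pics/t6.png

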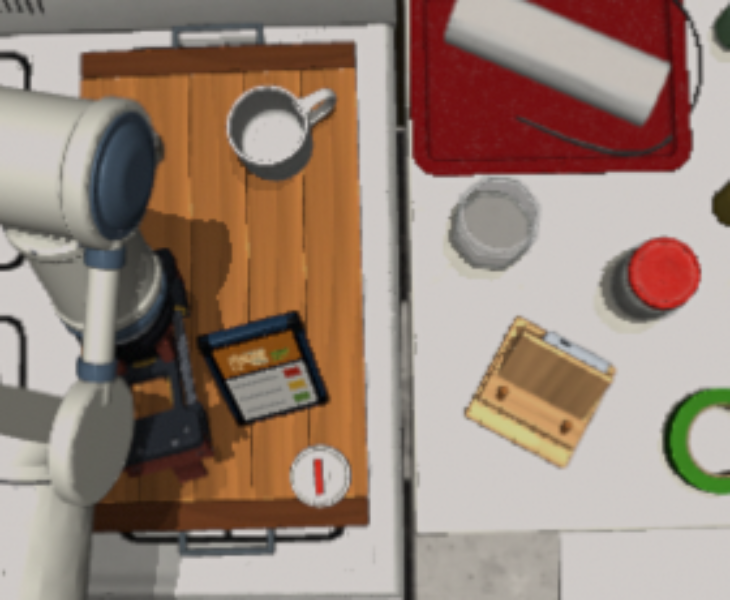

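The top view shows the tablet at (263,368), screen towards the robot and leaning back 27.5°, turned 14° from straight ahead. The timer, mug, jars and dock are in place, and the gripper is clear.

```bash
python3 - <<'E'
from h import *
hold(.3);print(job_done())
E
```

```text
the job is handed in; nothing more can be done
None
```

The job is handed in at about 28 s. I opened the kickstand to its stop in the dock, and the tablet now stands on the front half of the cover, leaning back about 28° with its screen to the robot's side. It is turned about 14° from straight ahead because the wrist range ruled out the full half turn, and in the last pictures nothing else had visibly moved.

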